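# Release the transport lock of a laboratory balance with a flat driver

### The job

Unlock the balance for use: take the flat driver out of its stand, seat its blade in the large slotted transport-lock screw on top of the balance and, keeping the blade in the slot, turn the screw clockwise until its slot lines up with the two black marks (front to back of the balance). Then stand the driver back upright in its stand and let go.

Things in the scene. Friction and masses are not known exactly. Their poses are not given: they have to be found in the camera images.
- driver_grip (a point): Centre of the flat driver's wooden handle, 34 (x) x 20 (y) x 70 mm high; grip it across the 20 mm. z up, x along the blade's width. The driver (loose, 0.1 to 0.2 kg) hangs upright in the stand's hole on its round guard: 54 mm across, underside 42 mm below this point. A 12 mm shank leads down to the flat blade, 20 mm wide, 3 mm thick, tip 104 mm below this point; same after a half turn.
- lock_slot (a point): Large steel lock screw on the balance: centre of its slot's floor, on its upright axis; x along the slot. Head 40 mm across, 11 mm proud. Slot straight across, open at both ends, 8 mm deep, 12 mm wide at the mouth, sloping in to 5 mm at the floor. It lies left of the pan seen from the display side, between two black marks 58 mm apart. The small 22 mm screw on the right is not to be used.
- balance: White laboratory balance, 230 (x) x 210 (y) mm, fixed; origin under its centre on the worktop, display at its front (-x), toward the robot. Its top is 56 mm above the worktop; the round steel pan, 96 mm across, is 64 mm up.
- lock_screw (a joint): Turn of the lock screw in rad, growing clockwise seen from above. 0 to 0.25 at the start (locked); at 1.2 the slot lines up with the two marks, along the balance's x axis (unlocked); stop at 1.45. It stays where it is left and needs about 0.06 N m. A seated blade has about 0.1 rad of play either way, so the screw lags the driver by that much.
- stand_hole (a point): Centre of the round hole, 36 mm across, in the top plate of the driver stand, at the plate's top face, 80 mm above the worktop. Plate 86 x 86 x 10 mm on four posts at its corners, aluminium, fixed; 64 mm free below the plate.

How it is judged:
By the outcome, as a careful person would: the job done as asked, in the order asked, and still so for the second after the job is handed in, with the robot touching nothing.
It also fails if it takes over 48 s, if anything falls off the work surface, if the arm or the gripper's body presses on something with over 40 N, if the wrist force passes 120 N, or if a joint passes its speed limit or range.

### The arm

A 7-joint arm with a two-finger parallel gripper is mounted at the origin on a cart in front of the work surface, level with it; the furniture and walls round the work are solid. World frame = base frame: x ahead of the robot, y to its left, z up, the work surface at z = 0. Lengths are in m, angles in rad, forces in N, time in s.
With the tool pointing down it reaches from about 0.425 to 0.825 m from the base axis. Payload 3.6 kg.
Tool frame: the origin (TCP) lies midway between the tips of the shut fingers; the grasp point (between the pads) lies 19 mm behind it; z points along the fingers, y is the line along which they close (so a half turn about z gives the same grasp; the last joint's range is limited). The gripper opens to 93 mm and grips with 3 to 60 N. Pads are 15 mm wide; open, the fingers measure 128 mm over their backs; the gripper's body (75 mm by 188 mm) begins 65 mm behind the grasp point.
Start: joints at [-1.315, 0.615, -0.013, 1.423, 0.008, 1.103, -0.04], TCP at [0.181, 0.624, 0.219] pointing down, gripper open.
Joint ranges: [-3.12, 3.12], [-0.3, 2.06], [-1.34, 1.32], [0.26, 2.42], [-1.36, 4.5], [0.01, 1.98], [-2.84, 2.84]. Speed limits (rad/s): [2.79, 2.79, 3.14, 3.14, 3.14, 3.14, 3.14].

### API

Orientations are given as [roll, pitch, yaw] about the fixed x, y, z axes, in that order (R = Rz(yaw) Ry(pitch) Rx(roll)).
In Python, from rig import bot gives the robot as it stands. The module is installed in compiled form; this text tells all that it offers.
- The arm moves only by the shell command python3 -m creep 'ROWS'. ROWS is JSON, one flat list of numbers, 7 for each row, row after row: the opening in per cent of the stroke, from 0 (shut) to 100 (fully open), then the shift along the tool's x, y, z in mm, then the turn, a rotation vector about the tool's x, y, z in rad. A call has 1 to 10 rows; each row is the pose to reach, as a shift and turn from the pose commanded when the call began, along the tool's axes at that moment; what a row does not reach only later rows make up. A row lasts 1/10 s, in which the tool goes at most 50 mm and 8.59 degrees, less where a joint would pass 70% of its speed; a pose out of reach is approached as far as the arm can. A call with a gripper value outside its range is refused whole. The fingers move at their own pace and stop on an object; the grip force is fixed at half the most. Time passes only in rows, so rows that repeat a pose let the fingers close. It gives the time, the measured TCP pose, the force, the opening and the grip force at its end, in the units of the state.
- bot.sense(): the state, without advancing time (a new reading comes with each control period).
- bot.read_camera(name): name is "scene" or "side" or "wrist"; returns the picture (420x560x3 uint8, red, green, blue); there is no depth.
- bot.camera_model(name): a dict with "camera_matrix" (3x3 intrinsics, pixels), "cam_to_world" (4x4, takes a point from camera to world coordinates). Camera axes: x right, y down, z forward; pixel columns grow to the right and rows downward; lengths in m; the calibration is good to about 2 mm. A picture is of the moment at which its call begins: read the wrist's pose just before it. camera_model takes no time and is no camera call; for the wrist camera it gives the pose at the moment of the call.
- bot.job_done(): hands the job in; it is judged then, once.
The state is a dict: "time": time; "joint_positions": joint angles; "dq": joint speeds; "effort": joint torques, N m; "tool_pos": TCP position; "orientation": TCP orientation; "wrist_force": force on the tool from outside, world axes, zero at the start; "ft_torque": the same for the moment, N m; "finger_gap": opening from 0.0 (shut) to 1.0 (fully open); "finger_force": force on a finger pad.
Only numpy, scipy, OpenCV 4.12 (cv2) and the standard library are available. Lean on these libraries where they do the work, as an engineer would, in place of code of your own. Each camera call takes 0.05 s, during which the arm holds its last target. There are 200 camera calls.

## Working session

There is one attempt and no reset: what is moved stays moved. The work goes in short steps, Python scripts to look and compute and a shell command to move; the robot and the scene stay as the last step left them, time stands still between calls to the robot, and variables do not carry over. Pictures are saved under pics/ and viewed, at most 13 in all, crops included, and the job is handed in when it is done.

```bash
mkdir -p pics
cat > h.py <<'E'
import numpy as np, cv2, sys
from rig import bot
def snap(name,fn):
    M=bot.camera_model(name); im=bot.read_camera(name)
    cv2.imwrite(f'pics/{fn}.png',im[:,:,::-1]); np.savez(f'pics/{fn}.npz',K=M['camera_matrix'],T=M['cam_to_world'])
    return im
def ray(fn,u,v,z):
    d=np.load(f'pics/{fn}.npz');K,T=d['K'],d['T']
    r=T[:3,:3]@np.linalg.inv(K)@[u,v,1]; o=T[:3,3]
    return o+r*(z-o[2])/r[2]
def proj(fn,p):
    d=np.load(f'pics/{fn}.npz');K,T=d['K'],d['T']
    c=T[:3,:3].T@(np.array(p)-T[:3,3]); q=K@c; return q[:2]/q[2]
E
python3 - <<'E'
from h import *
s=bot.sense();print(s)
a=snap('scene','s1');b=snap('side','d1')
import numpy as np
for n in('s1','d1'): print(np.load(f'pics/{n}.npz')['T'].round(3))
E
```

```text
{'time': 0.0, 'joint_positions': array([-1.31546811,  0.61587208, -0.01267068,  1.42487574,  0.00808571,
        1.1034083 , -0.04037054]), 'dq': array([-0.00101283,  0.00024973, -0.00083363,  0.00056591,  0.00094182,
        0.00103833,  0.00067219]), 'effort': array([ 1.67758826e-04, -4.58935940e+01,  2.08528005e-01, -1.65745121e+01,
       -6.10957970e-02,  2.04018265e-02,  2.45995543e-04]), 'tool_pos': array([0.18051263, 0.62361233, 0.21751929]), 'orientation': array([-3.13907824e+00, -8.56514857e-06,  2.85989815e+00]), 'wrist_force': array([ 0.32282279, -0.39119623,  1.31481361]), 'ft_torque': array([-0.01672115, -0.01461105, -0.05244274]), 'finger_force': 0.0, 'finger_gap': 1.0002220503430226}
[[ 0.872 -0.365  0.327  0.166]
 [-0.49  -0.621  0.613 -0.618]
 [-0.021 -0.694 -0.72   0.84 ]
 [ 0.     0.     0.     1.   ]]
[[ 0.942 -0.217  0.256  0.26 ]
 [-0.335 -0.574  0.747 -0.721]
 [-0.015 -0.789 -0.614  0.701]
 [ 0.     0.     0.     1.   ]]
```

View pics/s1.png

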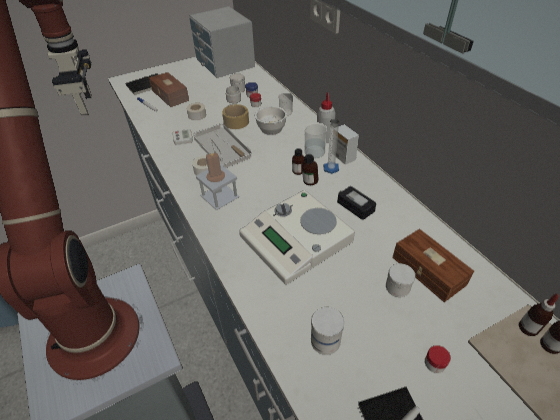

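View pics/d1.png

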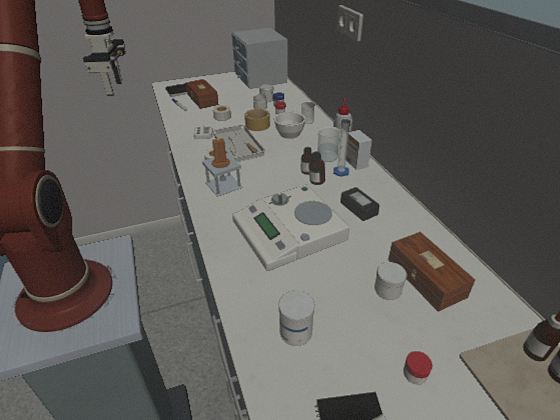

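The scene view shows the stand and driver at about (217,178), the balance at (297,235) and the lock screw at (284,209). In the side view they are at (222,168), (290,225) and (281,198). I'll zoom in on both.

Run:
```python
from h import *
a=cv2.imread('pics/s1.png');b=cv2.imread('pics/d1.png')
A=cv2.resize(a[140:290,185:365],None,fx=4,fy=4,interpolation=cv2.INTER_CUBIC)
B=cv2.resize(b[125:275,190:370],None,fx=4,fy=4,interpolation=cv2.INTER_CUBIC)
cv2.imwrite('pics/c1.png',A);cv2.imwrite('pics/c2.png',B)
```

```text
(no output)
```

View pics/c1.png

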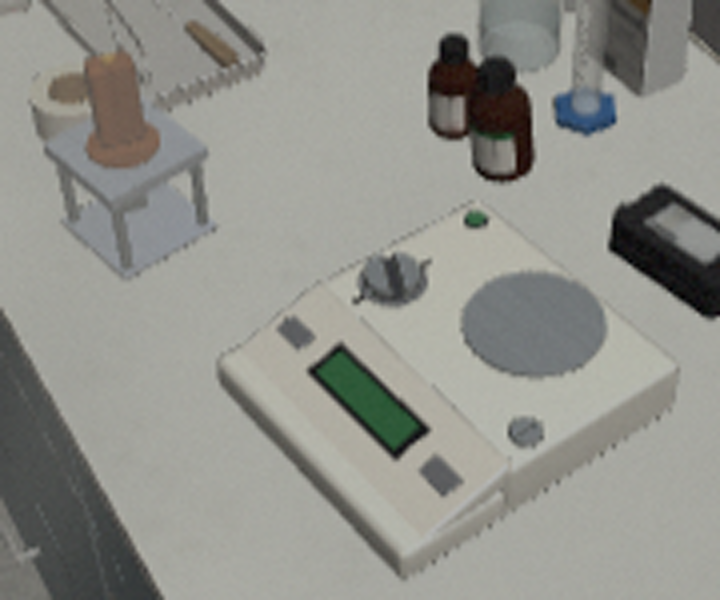

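View pics/c2.png

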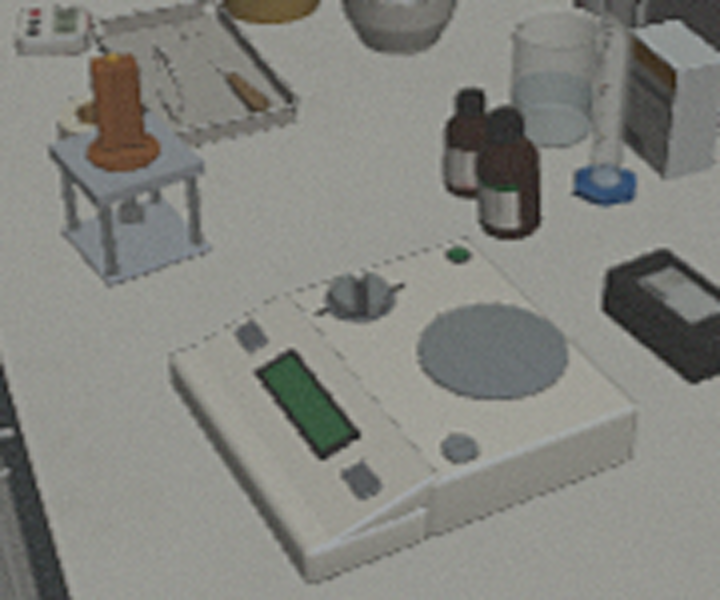

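Crop 1 shows plate corners at (46,152), (126,196) and (208,152), the screw at (392,276), marks at (358,300) and (428,264), and handle top at (108,60). Crop 2 shows plate corners at (50,155), (112,195) and (203,162), the screw at (360,294), marks at (320,313) and (402,287), and handle top at (115,58).

Run:
```python
from h import *
C={'s1':(185,140),'d1':(190,125)}
P={'s1':dict(pl=(46,152,.08),pf=(122,196,.08),pr=(208,152,.08),guard=(123,140,.086),htop=(108,60,.157),screw=(392,275,.067),m1=(358,300,.056),m2=(428,264,.056),pan=(534,324,.064),small=(526,431,.06),slotA=(390,256,.067),slotB=(397,297,.067),baseL=(218,362,.05)),
'd1':dict(pl=(50,155,.08),pf=(112,195,.08),pr=(203,162,.08),guard=(123,148,.086),htop=(115,58,.157),screw=(360,294,.067),m1=(320,313,.056),m2=(402,287,.056),pan=(493,351,.064),small=(460,447,.06),slotA=(358,278,.067),slotB=(363,312,.067))}
for n in P:
  R={}
  for k,(x,y,z) in P[n].items():
    R[k]=ray(n,C[n][0]+x/4-.4,C[n][1]+y/4-.4,z); print(n,k,R[k].round(4))
  a=lambda p,q:np.degrees(np.arctan2(*(R[q]-R[p])[1::-1][:2]))
  print('plate ctr',(R['pl']+R['pr'])/2, 'side',np.linalg.norm(R['pl']-R['pf']),np.linalg.norm(R['pr']-R['pf']),'ang',a('pl','pf'),a('pf','pr'),'marks',np.linalg.norm(R['m1']-R['m2']),a('m1','m2'),(R['m1']+R['m2'])/2,'pan-scr',a('screw','pan'),'slot',a('slotA','slotB'))
print(bot.camera_model('wrist'))
```

```text
s1 pl [0.3795 0.3131 0.08  ]
s1 pf [0.4085 0.2399 0.08  ]
s1 pr [0.4809 0.2527 0.08  ]
s1 guard [0.431  0.2897 0.086 ]
s1 htop [0.4309 0.2904 0.157 ]
s1 screw [0.5396 0.0854 0.067 ]
s1 m1 [0.5132 0.0859 0.056 ]
s1 m2 [0.5717 0.0923 0.056 ]
s1 pan [0.599 0.    0.064]
s1 small [ 0.5468 -0.0725  0.06  ]
s1 slotA [0.5475 0.1024 0.067 ]
s1 slotB [0.5321 0.0653 0.067 ]
s1 baseL [0.4086 0.0874 0.05  ]
plate ctr [0.43022244 0.28286239 0.08      ] side 0.07867318222688105 0.07358474820415938 ang -68.38487992840209 9.968284801148757 marks 0.05885957405804179 6.185051029983457 [0.54241537 0.08908655 0.056     ] pan-scr -55.12821859003256 slot -112.48889660045411
d1 pl [0.38   0.3101 0.08  ]
d1 pf [0.4108 0.2407 0.08  ]
d1 pr [0.483  0.2601 0.08  ]
d1 guard [0.431  0.2904 0.086 ]
d1 htop [0.4338 0.2951 0.157 ]
d1 screw [0.5412 0.0842 0.067 ]
d1 m1 [0.5141 0.0877 0.056 ]
d1 m2 [0.5753 0.0955 0.056 ]
d1 pan [0.6008 0.0011 0.064 ]
d1 small [ 0.5482 -0.0712  0.06  ]
d1 slotA [0.546  0.1015 0.067 ]
d1 slotB [0.5363 0.065  0.067 ]
plate ctr [0.43150352 0.28509257 0.08      ] side 0.07584212165374124 0.07469377319937714 ang -66.05783282048152 15.035021406354677 marks 0.06173741013533811 7.273105239600061 [0.54470375 0.09158283 0.056     ] pan-scr -54.32090600243919 slot -104.80157488121355
{'camera_matrix': array([[374.10821238,   0.        , 282.09069446],
       [  0.        , 374.10821238, 205.51366235],
       [  0.        ,   0.        ,   1.        ]]), 'cam_to_world': array([[ 0.27686182,  0.92202042,  0.27060282,  0.10521943],
       [ 0.96090371, -0.2646578 , -0.08136524,  0.64640999],
       [-0.00340327,  0.28255018, -0.95924648,  0.38444905],
       [ 0.        ,  0.        ,  0.        ,  1.        ]])}
```

```bash
python3 -m creep '[100,-33,-25,-5,0,0,0, 100,-67,-50,-10,0,0,0, 100,-100,-75,-15,0,0,0, 100,-133,-100,-20,0,0,0, 100,-167,-125,-25,0,0,0, 100,-200,-151,-30,0,0,0, 100,-233,-176,-35,0,0,0, 100,-267,-201,-40,0,0,0, 100,-300,-226,-45,0,0,0, 100,-333,-251,-45,0,0,0]'
python3 - <<'E'
from h import *
im=snap('wrist','w1'); s=bot.sense(); print(s['tool_pos'],s['orientation'],s['joint_positions'],proj('w1',(.431,.29,.157)))
E
```

```text
time: 1.1
tool_pos: [0.4317, 0.2892, 0.2641]
orientation: [3.141, 0.0, 2.86]
wrist_force: [0.4, -0.4, 0.9]
finger_gap: 0.998
finger_force: 0.0
[0.43730542 0.28054982 0.26384454] [-3.13675822  0.0062152   2.84709273] [-0.65731035  0.36632272  0.05651401  1.73167726 -0.01429737  1.0440871
  0.67892874] [282.30136042 201.7548211 ]
```

View pics/w1.png

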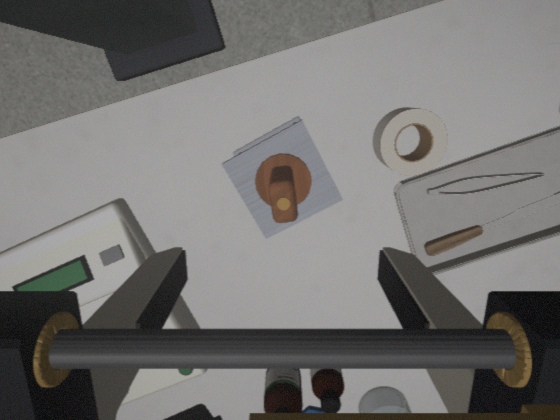

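The wrist view shows the guard at (284,180) and the handle top's brass dot at (284,204), as predicted. The handle's narrow side lies nearly across the image x axis, which is tool y. I'll settle the arm and zoom in for the handle's yaw.

```bash
python3 -m creep '[100,0,0,0,0,0,0,100,0,0,0,0,0,0,100,0,0,0,0,0,0]'
python3 - <<'E'
from h import *
print(bot.sense()['tool_pos'])
im=snap('wrist','w2'); s=bot.sense(); print(s['tool_pos'],s['orientation'],proj('w2',(.431,.29,.157)))
im=im[:,:,::-1]
cv2.imwrite('pics/c3.png',cv2.resize(im[110:250,215:350],None,fx=4,fy=4,interpolation=cv2.INTER_CUBIC))
E
```

```text
time: 1.45
tool_pos: [0.4295, 0.2922, 0.2634]
orientation: [3.142, -0.001, 2.863]
wrist_force: [0.2, -0.3, 0.7]
finger_gap: 0.997
finger_force: 0.0
[0.42952744 0.2921948  0.26335032]
[0.4295654  0.29223586 0.26339989] [ 3.14150438e+00 -1.08578473e-03  2.86319164e+00] [279.46033925 205.99379824]
```

View pics/c3.png

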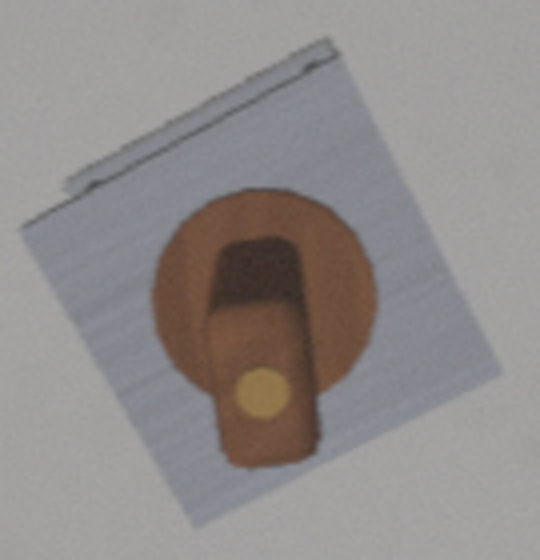

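Crop 3 shows the brass dot at (262,392), guard centre at (265,300), plate corners at (20,228), (337,50), (500,372) and (195,527), and top-face edges running from (210,312) to (224,450) and (300,305) to (318,440).

Run:
```python
from h import *
g=lambda x,y,z: ray('w2',215+x/4-.4,110+y/4-.4,z)
an=lambda a,b:np.degrees(np.arctan2(b[1]-a[1],b[0]-a[0]))
print('dot',g(262,392,.157),'guard',g(265,300,.086), 'r',np.linalg.norm(g(153,300,.084)-g(377,300,.084))/2)
c=[g(x,y,.08) for x,y in((20,228),(337,50),(500,372),(195,527))]
print('plate',np.mean(c,0),[np.linalg.norm(c[i]-c[i-1]) for i in range(4)],[an(c[i-1],c[i]) for i in range(4)])
print('handle yaw',an(g(210,312,.157),g(224,450,.157)),an(g(300,305,.157),g(318,440,.157)),'w',np.linalg.norm(g(216,380,.157)-g(310,372,.157)),np.linalg.norm(g(255,308,.157)-g(272,462,.157)))
print('tool x dir',np.degrees(2.8632)-180)
```

```text
dot [0.43236059 0.29011711 0.157     ] guard [0.43107683 0.29076503 0.086     ] r 0.026572441411061874
plate [0.43233719 0.28988274 0.08      ] [np.float64(0.08594772513654922), np.float64(0.08516981152180034), np.float64(0.08673865861240954), np.float64(0.08503619925964795)] [np.float64(-167.88135911201937), np.float64(103.05752716949625), np.float64(12.03651528284722), np.float64(-77.47389221509653)]
handle yaw -10.894100288768072 -8.171796145828951 w 0.017934497702500038 0.030728836495121082
tool x dir -15.9507240981427
```

```bash
python3 -m creep '[100,-3,-1,0,0,0,-0.112, 100,-3,-1,40,0,0,-0.112, 60,-3,-1,80,0,0,-0.112, 60,-3,-1,120,0,0,-0.112, 60,-3,-1,145,0,0,-0.112, 60,-3,-1,160,0,0,-0.112, 60,-3,-1,160,0,0,-0.112, 60,-3,-1,160,0,0,-0.112]'; python3 -m creep '[0,0,0,0,0,0,0,0,0,0,0,0,0,0,0,0,0,0,0,0,0,0,0,0,0,0,0,0,0,0,0,0,0,0,0,0,0,0,0,0,0,0]'
```

```text
time: 2.3
tool_pos: [0.4331, 0.2899, 0.1039]
orientation: [3.141, -0.0, 2.974]
wrist_force: [-0.5, 0.1, 0.5]
finger_gap: 0.602
finger_force: 0.0
time: 2.9
tool_pos: [0.4336, 0.289, 0.104]
orientation: [3.141, 0.0, 2.972]
wrist_force: [-0.8, 0.1, 2.2]
finger_gap: 0.214
finger_force: 30.0
```

Driver gripped (gap 20 mm). Next I lift it, carry it toward the balance and turn it toward the slot's yaw.

```bash
python3 -m creep '[0,0,0,-20,0,0,0, 0,0,0,-45,0,0,0, 0,0,0,-75,0,0,0, 0,0,0,-105,0,0,0, 0,0,0,-116,0,0,0, 0,-13,-24,-116,0,0,0.1, 0,-33,-60,-116,0,0,0.24, 0,-52,-96,-116,0,0,0.38, 0,-72,-132,-116,0,0,0.52, 0,-92,-168,-116,0,0,0.66]'; python3 -m creep '[0,-10,32,0,0,0,0.14, 0,-20,60,0,0,0,0.28, 0,-20,60,0,0,0,0.28]' >/dev/null
python3 - <<'E'
from h import *
s=bot.sense(); print(s['tool_pos'],s['orientation'],s['finger_gap'],s['wrist_force'],s['joint_positions'][-1])
E
```

```text
time: 3.9
tool_pos: [0.4953, 0.106, 0.2186]
orientation: [-3.14, -0.001, 2.306]
wrist_force: [-0.5, -0.2, -0.8]
finger_gap: 0.216
finger_force: 30.0
[0.55576346 0.13526182 0.21789042] [3.14096556e+00 3.16207503e-04 2.03166097e+00] 0.21217340129574 [-0.81214734  0.4807358  -1.61611367] 0.34272866495736337
```

```bash
python3 -m creep '[0,-15,-15,0,0,0,0.13, 0,-30,-30,0,0,0,0.26, 0,-45,-44,0,0,0,0.4, 0,-60,-58,0,0,0,0.53, 0,-72,-70,0,0,0,0.66, 0,-79,-77,0,0,0,0.79, 0,-79,-77,0,0,0,0.79, 0,-79,-77,0,0,0,0.79,0,-79,-77,0,0,0,0.79,0,-79,-77,0,0,0,0.79]'
python3 - <<'E'
from h import *
im=snap('wrist','w3')[:,:,::-1]
s=bot.sense(); print(s['tool_pos'],s['orientation']); p=proj('w3',(.542,.087,.067));print(p)
x,y=(p-[75,75]).astype(int).clip(0);print(x,y)
A=cv2.resize(im[y:y+150,x:x+150],(450,450),interpolation=cv2.INTER_CUBIC)
B=cv2.resize(im,(350,262)); B=cv2.copyMakeBorder(B,0,188,0,0,0)
cv2.imwrite('pics/c4.png',np.hstack([A,B]))
E
```

```text
time: 5.2
tool_pos: [0.5196, 0.0293, 0.2194]
orientation: [-3.141, -0.0, 1.245]
wrist_force: [-0.2, 0.2, -0.5]
finger_gap: 0.217
finger_force: 30.0
[0.51968201 0.02920248 0.21946761] [-3.14120482e+00 -1.19046462e-04  1.24413026e+00]
[285.38718976 116.81291304]
210 41
```

View pics/c4.png

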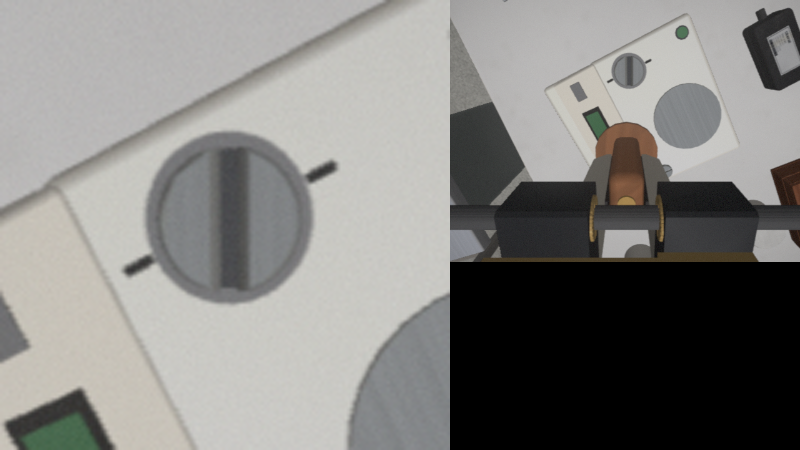

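Crop 4 shows the lock screw with its head centre at crop (231,217). The slot centreline runs from (232,148) to (234,290), and the marks' outer ends are at (126,272) and (336,165).

Run:
```python
from h import *
g=lambda x,y,z: ray('w3',210+x/3-.33,41+y/3-.33,z)
an=lambda a,b:np.degrees(np.arctan2(b[1]-a[1],b[0]-a[0]))
m=[g(126,272,.056),g(336,165,.056)]
print('marks',np.mean(m,0),np.linalg.norm(m[0]-m[1]),an(*m))
print('head',g(231,217,.067),np.linalg.norm(g(158,217,.067)-g(304,217,.067)),'collar',g(229,217,.058))
print('slot',g(233,218,.059),an(g(234,290,.059),g(232,148,.059)),an(g(234,290,.067),g(232,148,.067)))
print('outer len',np.linalg.norm(g(232,148,.067)-g(234,290,.067)))
s=bot.sense();print(s['tool_pos'],s['orientation'],np.degrees(s['orientation'][2]),s['joint_positions'])
```

```text
marks [0.54337527 0.08861614 0.056     ] 0.0669543378641658 7.773948907900892
head [0.54398357 0.08958031 0.067     ] 0.04035691508911354 collar [0.54341268 0.08934539 0.058     ]
slot [0.5444051  0.08876798 0.059     ] 72.44155457475061 72.44155457475053
outer len 0.038197837486633246
[0.51968201 0.02920248 0.21946761] [-3.14120482e+00 -1.19046462e-04  1.24413026e+00] 71.28341315536127 [-0.45074128  0.45075136  0.51925     1.80536442 -0.26810498  0.95602444
 -0.14502616]
```

```bash
python3 -m creep '[0,20,1,0,0,0,-0.02, 0,45,3,0,0,0,-0.02, 0,63,4,0,0,0,-0.02, 0,63,4,30,0,0,-0.02, 0,63,4,50,0,0,-0.02, 0,63,4,59,0,0,-0.02, 0,63,4,59,0,0,-0.02, 0,63,4,59,0,0,-0.02,0,63,4,59,0,0,-0.02]'
python3 - <<'E'
from h import *
a=snap('scene','s2');b=snap('side','d2')
A=a[170:250,240:330];B=b[160:240,235:325]
cv2.imwrite('pics/c5.png',np.hstack([cv2.resize(i[:,:,::-1],None,fx=4.4,fy=4.4,interpolation=cv2.INTER_CUBIC) for i in(A,B)]))
E
```

```text
time: 6.15
tool_pos: [0.5448, 0.0869, 0.1618]
orientation: [3.139, -0.001, 1.262]
wrist_force: [-0.8, 0.6, -1.6]
finger_gap: 0.212
finger_force: 30.0
```

View pics/c5.png

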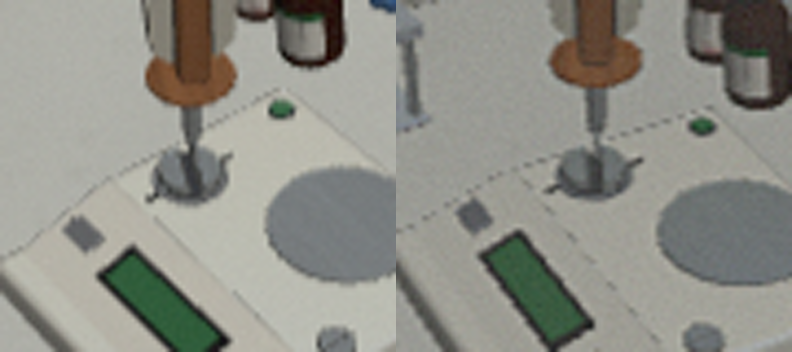

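Both views show the blade directly above the slot and aligned with it, at (190,150) on the left and (597,150) on the right. Descending.

```bash
python3 -m creep '[0,0,-1,4,0,0,0, 0,0,-1,8,0,0,0, 0,0,-1,12,0,0,0, 0,0,-1,14,0,0,0, 0,0,-1,14,0,0,0, 0,0,-1,14,0,0,0]'
```

```text
time: 6.85
tool_pos: [0.5429, 0.0871, 0.1466]
orientation: [-3.142, 0.0, 1.262]
wrist_force: [0.2, -0.3, -0.4]
finger_gap: 0.21
finger_force: 30.0
```

```bash
python3 -m creep '[0,0,0,1,0,0,0, 0,0,0,2,0,0,0, 0,0,0,2,0,0,0]'; python3 -m creep '[0,0,0,1,0,0,0, 0,0,0,1,0,0,0]'
```

```text
time: 7.15
tool_pos: [0.543, 0.0871, 0.1449]
orientation: [3.141, -0.0, 1.262]
wrist_force: [-0.5, -0.1, 0.2]
finger_gap: 0.215
finger_force: 30.0
time: 7.35
tool_pos: [0.5431, 0.087, 0.1448]
orientation: [3.141, -0.001, 1.262]
wrist_force: [-1.9, -0.3, 6.1]
finger_gap: 0.216
finger_force: 30.0
```

```bash
python3 -m creep '[0,0,-0.1,0,0,0,0.1, 0,0,-0.3,0,0,0,0.2, 0,0.1,-0.4,0,0,0,0.3, 0,0.1,-0.6,0,0,0,0.42, 0,0.2,-0.7,0,0,0,0.54, 0,0.3,-0.9,0,0,0,0.66, 0,0.4,-1,0,0,0,0.78, 0,0.5,-1.1,0,0,0,0.9, 0,0.7,-1.2,0,0,0,1.02, 0,0.8,-1.3,0,0,0,1.12]'; python3 -m creep '[0,0,0,0,0,0,0,0,0,0,0,0,0,0]'
python3 - <<'E'
from h import *
print(bot.sense()['ft_torque'])
im=snap('wrist','w4')[:,:,::-1]
x,y=proj('w4',(.5435,.089,.06));print(x,y)
x=int(x)-65;y=int(y)-65
A=cv2.resize(im[y:y+130,x:x+130],(520,520),interpolation=cv2.INTER_CUBIC);print(x,y)
b=snap('side','d3')[:,:,::-1]
B=cv2.resize(b[170:225,245:305],(280,257),interpolation=cv2.INTER_CUBIC)
cv2.imwrite('pics/c6.png',np.hstack([A,cv2.copyMakeBorder(B,0,A.shape[0]-257,0,0,0)]))
E
```

```text
time: 8.35
tool_pos: [0.5419, 0.0885, 0.1448]
orientation: [-3.141, -0.0, 0.138]
wrist_force: [-2.7, -0.3, 5.6]
finger_gap: 0.214
finger_force: 30.0
time: 8.55
tool_pos: [0.5419, 0.0885, 0.1448]
orientation: [-3.141, -0.0, 0.142]
wrist_force: [-2.8, 0.7, 7.4]
finger_gap: 0.217
finger_force: 30.0
[0.09137167 0.77619603 0.02311742]
281.88635976025313 209.6607682532337
216 144
```

View pics/c6.png

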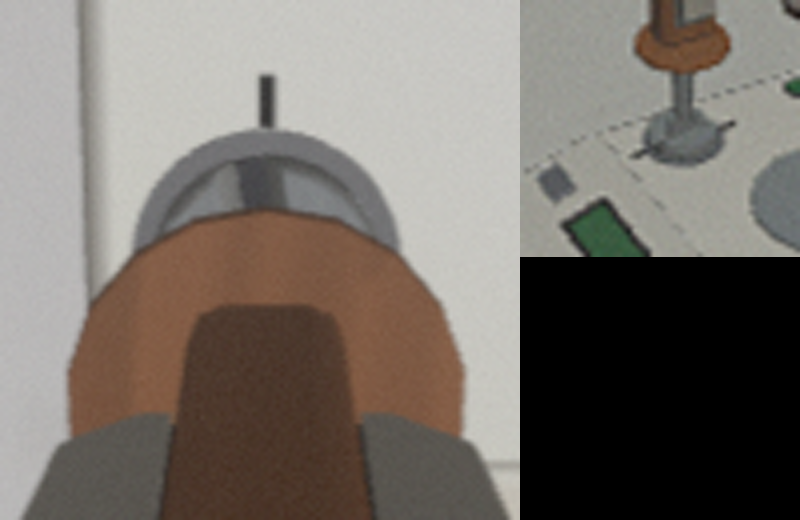

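Crop 6 shows the far mark vertical at x≈267 (y 75 to 126). The visible slot end leans from (269,207) to (260,158), so the screw still lags the driver a few degrees counter-clockwise, as expected.

Run:
```python
from h import *
im=cv2.imread('pics/w4.png').astype(float).mean(2)
g=lambda u,v,z: ray('w4',u,v,z)
an=lambda P:np.degrees(np.arctan2(*np.polyfit([p[0] for p in P],[p[1] for p in P],1)[[0]],1))
# mark: dark centroid by row
P=[]
for v in range(144+20,144+31):
    r=im[v,276:290]; w=np.clip(np.median(im[v,292:310])-r-15,0,None); P.append(g(276+(w*np.arange(14)).sum()/w.sum(),v,.056))
print('mark',an(P),P[5])
# slot: dark centroid
for z in (.067,.059):
  P=[]
  for v in range(144+41,144+51):
    r=im[v,272:292]; w=np.clip(115-r,0,None) if z==0 else np.clip(np.percentile(r,80)-r-8,0,None); P.append(g(272+(w*np.arange(20)).sum()/w.sum(),v,z))
  print('slot',an(P),P[5])
# left edge of balance in w3,w4: strongest gradient
P=[]
for v in range(100,215):
    d=np.abs(np.diff(im[v,225:250])); 
    k=d.argmax(); P.append(g(225+k,v,.056))
a=np.array(P);print('edge',an(P),np.std(a[:,1]-np.polyval(np.polyfit(a[:,0],a[:,1],1),a[:,0])))
print(np.round(im[190,270:294]),np.round(im[150,216:250]))
```

```text
mark 8.182393775069446 [0.57147774 0.0927538  0.056     ]
slot 18.842464543198755 [0.55918206 0.09235283 0.067     ]
slot 18.842464543198417 [0.55719503 0.09210448 0.059     ]
edge 10.41388858608158 0.0018462881915752305
[125. 121. 119. 116. 111.  97.  71.  72.  75.  71.  72.  73.  75.  77.
  79.  86.  93. 117. 128. 128. 129. 129. 129. 130.] [184. 185. 186. 183. 187. 182. 182. 185. 184. 184. 184. 184. 184. 186.
 184. 183. 186. 184. 175. 145. 125. 137. 148. 157. 170. 180. 192. 196.
 195. 197. 196. 198. 197. 196.]
```

```bash
cat > m.py <<'E'
from h import *
n=sys.argv[1]
im=snap('wrist',n).astype(float).mean(2); s=bot.sense(); print(s['tool_pos'],'yaw',np.degrees(s['orientation'][2]))
def an(P): 
    P=np.array(P);return np.degrees(np.arctan(np.polyfit(P[:,0],P[:,1],1)[0]))
def cen(P0,yawd,z,xs,half,thr):
    out=[]
    for t in xs:
        c=np.array(P0)+t*np.array([np.cos(yawd),np.sin(yawd),0]); u,v=proj(n,c)
        r=cv2.remap(im.astype(np.float32),np.linspace(u-half,u+half,8*half+1,dtype=np.float32)[None],np.full((1,8*half+1),v,np.float32),cv2.INTER_LINEAR)[0]
        w=(r<thr)*1.; out.append(ray(n,u+(w*np.linspace(-half,half,8*half+1)).sum()/w.sum(),v,z))
    return an(out),np.mean(out,0)
y=np.radians(8)
print('mark',cen((.5437,.089,.056),y,.056,np.linspace(.0255,.0295,9),6,120))
print('slot',cen((.5437,.089,.059),y,.059,np.linspace(.013,.016,9),9,97))
E
python3 -m creep '[0,0,-0.1,0,0,0,0.07, 0,0,-0.2,0,0,0,0.13, 0,0,-0.2,0,0,0,0.13,0,0,-0.2,0,0,0,0.13]'; python3 m.py w5
python3 - <<'E'
import cv2
im=cv2.imread('pics/w5.png');cv2.imwrite('pics/c7.png',cv2.resize(im[155:205,245:320],(750,500),interpolation=cv2.INTER_CUBIC))
E
```

```text
time: 9.05
tool_pos: [0.5419, 0.0886, 0.1448]
orientation: [-3.141, -0.0, 0.012]
wrist_force: [-2.1, 1.0, 6.8]
finger_gap: 0.212
finger_force: 30.0
[0.54185248 0.08863149 0.14481105] yaw 0.7118783603629419
mark (np.float64(10.12576486030215), array([0.57093277, 0.09279832, 0.056     ]))
slot (np.float64(5.623175518411484), array([0.5580715 , 0.09009124, 0.059     ]))
```

View pics/c7.png

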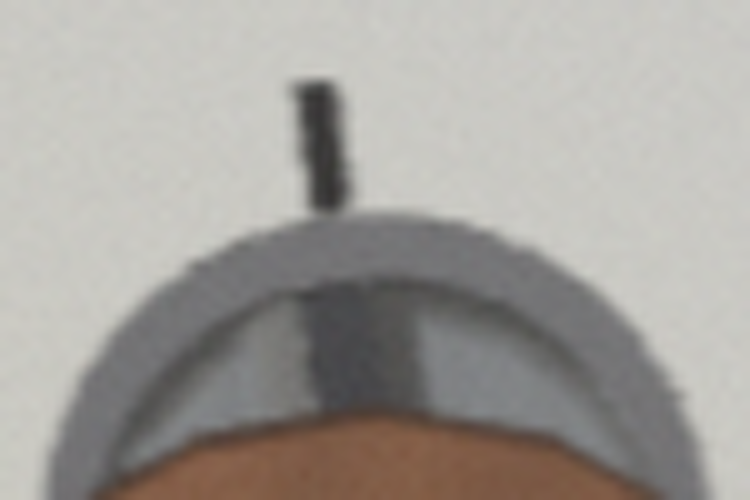

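Run:
```python
from h import *
g=lambda x,y,z: ray('w5',245+x/10-.45,155+y/10-.45,z)
an=lambda a,b:np.degrees(np.arctan2(b[1]-a[1],b[0]-a[0]))
print('mark',an(g(328,208,.056),g(318,85,.056)))
M=g(323,147,.056)
print('M',M)
for z,(a,b) in {.059:((357,405),(340,288)),.067:((350,405),(341,285))}.items():
    A,B=g(*a,z),g(*b,z);S=(A+B)/2; print('slot',an(A,B),S)
    for yb in(7,7.8,8.5):
        l=M[1]-(M[0]-S[0])*np.tan(np.radians(yb)); c=M[0]-.029; print(yb,'off mm',(S[1]-l)*1e3,'deg',np.degrees((S[1]-l)/(S[0]-c)))
# collar arc fit
p=np.array([g(x,y,.058)[:2] for x,y in((50,470),(100,370),(190,275),(280,228),(375,213),(480,230),(580,280),(660,370),(705,470))])
A=np.c_[2*p,np.ones(9)];q=np.linalg.lstsq(A,(p**2).sum(1),rcond=None)[0];print('collar c',q[:2],'r',np.sqrt(q[2]+q[:2]@q[:2]),'mark dir from c',an(q[:2],M))
```

```text
mark 5.141347307668969
M [0.57151349 0.09283979 0.056     ]
slot 8.701378833133996 [0.55803969 0.09089396 0.059     ]
7 off mm -0.2914598821640163 deg -1.0755639202939622
7.8 off mm -0.10015349180331201 deg -0.36959282860918824
8.5 off mm 0.06783838809301668 deg 0.25034156365536503
slot 4.819856008757227 [0.56012471 0.09106669 0.067     ]
7 off mm -0.37474046010506357 deg -1.2191685444202256
7.8 off mm -0.2130380245792124 deg -0.6930910482940112
8.5 off mm -0.07104226543813708 deg -0.23112661846614027
collar c [0.54367898 0.08858573] r 0.023483136703120532 mark dir from c 8.689515975429877
```

The screw is aligned to within about 1°. I'll relieve the play, lift straight up and carry the driver to the stand.

```bash
python3 -m creep '[0,0,0,0,0,0,-0.08, 0,0,0,-10,0,0,-0.08, 0,0,0,-35,0,0,-0.08, 0,0,0,-68,0,0,-0.08, 0,0,0,-73,0,0,-0.08, 0,-18,-33,-73,0,0,-0.08, 0,-38,-70,-73,0,0,-0.08, 0,-58,-107,-73,0,0,-0.08, 0,-78,-144,-73,0,0,-0.08, 0,-94,-175,-73,0,0,-0.08]'; python3 -m creep '[0,-16,-28,0,0,0,0,0,-16,-28,0,0,0,0,0,-16,-28,0,0,0,0,0,-16,-28,0,0,0,0,0,-16,-28,0,0,0,0]'
```

```text
time: 10.1
tool_pos: [0.4436, 0.2647, 0.2158]
orientation: [-3.141, 0.002, 0.093]
wrist_force: [0.9, -0.6, -0.0]
finger_gap: 0.217
finger_force: 30.0
time: 10.6
tool_pos: [0.4281, 0.2872, 0.2167]
orientation: [3.141, -0.0, 0.089]
wrist_force: [0.2, 0.5, 0.2]
finger_gap: 0.214
finger_force: 30.0
```

Run:
```python
from h import *
snap('wrist','w6');a=snap('scene','s4');b=snap('side','d4')
s=bot.sense();print(s['tool_pos'],s['orientation'],s['finger_gap'])
A=cv2.resize(a[135:225,180:270],(396,396),interpolation=cv2.INTER_CUBIC);B=cv2.resize(b[120:210,180:270],(396,396),interpolation=cv2.INTER_CUBIC)
cv2.imwrite('pics/c8.png',np.hstack([A,B])[:,:,::-1])
for n in('s4','d4'):
  for p in((.4323,.2899,.08),(.4323,.2899,.13)): print(n,(proj(n,p)-([180,135] if n=='s4' else [180,120]))*4.4)
```

```text
[0.4278286  0.2878049  0.21675598] [ 3.14149197e+00 -2.08562402e-04  8.96931308e-02] 0.2122309384125796
s4 [158.56359956 180.50520578]
s4 [147.65208513 120.13581678]
d4 [180.50978156 190.78489698]
d4 [172.64705926 125.07911298]
```

View pics/c8.png

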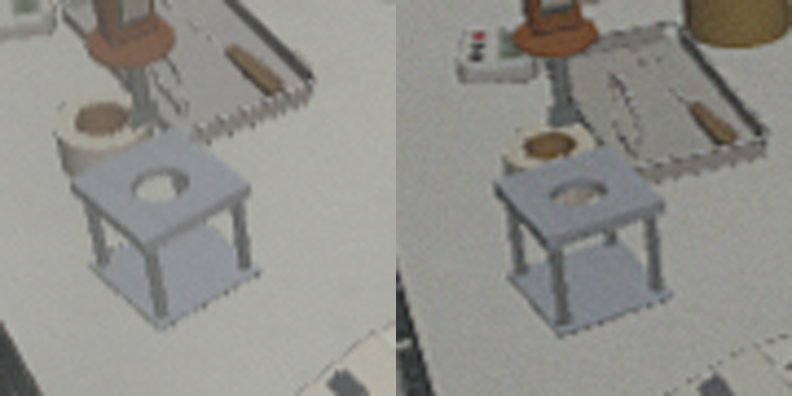

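The empty hole is at crop (161,185) in the left view and (184,192) in the right one, which agrees with my estimate to about 1 mm. I'll make a small correction and lower the driver.

```bash
python3 -m creep '[0,3.3,-1.7,0,0,0,0, 0,3.3,-1.7,10,0,0,0, 0,3.3,-1.7,35,0,0,0, 0,3.3,-1.7,60,0,0,0, 0,3.3,-1.7,85,0,0,0, 0,3.3,-1.7,102,0,0,0, 0,3.3,-1.7,109,0,0,0, 0,3.3,-1.7,109,0,0,0, 0,3.3,-1.7,109,0,0,0]'; python3 -m creep '[0,0,0,2,0,0,0,0,0,0,3,0,0,0,0,0,0,3,0,0,0]'
```

```text
time: 11.65
tool_pos: [0.431, 0.2908, 0.1081]
orientation: [-3.141, -0.001, 0.092]
wrist_force: [0.6, 0.4, -1.6]
finger_gap: 0.217
finger_force: 30.0
time: 11.95
tool_pos: [0.4305, 0.2909, 0.105]
orientation: [-3.141, -0.0, 0.092]
wrist_force: [-0.8, 0.2, -0.5]
finger_gap: 0.213
finger_force: 30.0
```

```bash
python3 -m creep '[0,0,0,1,0,0,0,0,0,0,1,0,0,0]';python3 -m creep '[0,0,0,0.5,0,0,0,0,0,0,0.5,0,0,0]'
```

```text
time: 12.15
tool_pos: [0.4307, 0.291, 0.104]
orientation: [-3.141, -0.001, 0.092]
wrist_force: [-0.1, 0.2, 1.0]
finger_gap: 0.217
finger_force: 30.0
time: 12.35
tool_pos: [0.4306, 0.2909, 0.1039]
orientation: [-3.141, -0.0, 0.092]
wrist_force: [-1.1, -0.4, 4.9]
finger_gap: 0.211
finger_force: 30.0
```

```bash
python3 -m creep '[30,0,0,0,0,0,0,50,0,0,0,0,0,0,70,0,0,0,0,0,0,70,0,0,0,0,0,0,70,0,0,0,0,0,0]'; python3 -m creep '[70,0,0,-15,0,0,0,70,0,0,-40,0,0,0,70,0,0,-75,0,0,0,70,0,0,-110,0,0,0,70,0,0,-130,0,0,0, 70,0,40,-130,0,0,0,70,0,80,-130,0,0,0,70,0,120,-130,0,0,0, 70,0,120,-130,0,0,0, 70,0,120,-130,0,0,0]'
python3 - <<'E'
from h import *
im=snap('wrist','w7')[:,:,::-1]; print(proj('w7',(.5437,.089,.067)),proj('w7',(.4323,.29,.157)))
a=snap('scene','s5')[:,:,::-1]
A=cv2.resize(a[135:225,180:315],(390,260),interpolation=cv2.INTER_CUBIC)
B=cv2.resize(im,(390,292))
u,v=proj('w7',(.5437,.089,.067)).astype(int); x,y=max(u-45,0),max(v-60,0);print(x,y)
C=cv2.resize(im[y:y+120,x:x+90],(408,552),interpolation=cv2.INTER_CUBIC)
cv2.imwrite('pics/c9.png',np.hstack([np.vstack([A,B]),C]))
E
```

```text
time: 12.85
tool_pos: [0.4304, 0.2907, 0.103]
orientation: [3.141, 0.0, 0.092]
wrist_force: [-0.3, -0.2, -0.5]
finger_gap: 0.593
finger_force: 0.0
time: 13.85
tool_pos: [0.4414, 0.1705, 0.2334]
orientation: [-3.141, -0.0, 0.089]
wrist_force: [-0.2, 0.3, 0.4]
finger_gap: 0.701
finger_force: 0.0
[389.64561194  75.9412367 ] [106.69551719 213.28819067]
344 15
```

View pics/c9.png

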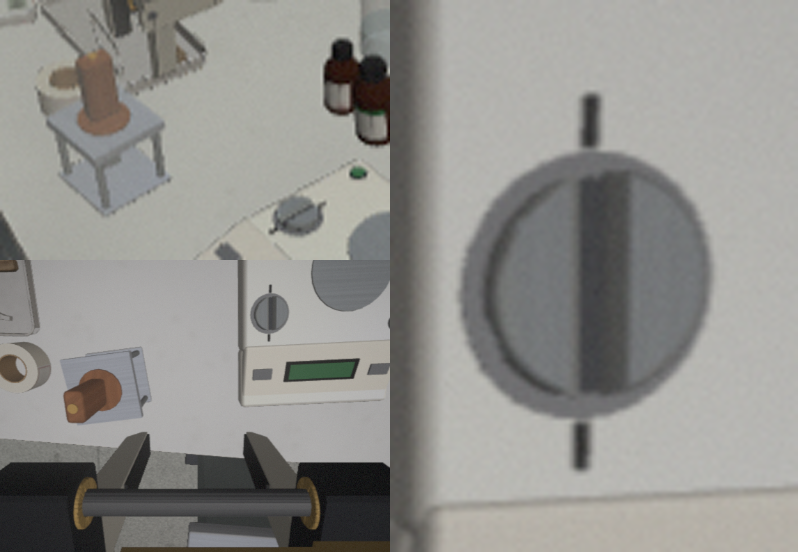

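The picture shows the driver upright in the stand. The slot line (606,172)–(602,395) is parallel to the mark line (592,95)–(580,468) to within about 1°.

```bash
python3 -c "
from rig import bot
print(bot.job_done())"
```

```text
the job is handed in; nothing more can be done
None
```

The lock screw is turned so its slot lines up with the two black marks to within about 1°, the driver stands upright in its stand with the gripper clear, and I handed the job in at about 14 s; no verdict came back.

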